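# Close the kneecap case

## Task

Close up the kneecap's storage case: put the loose lid on it so that it sits fully down in the mouth (swing any flap that hangs over the mouth out of the way first), then fold all four hinged clip flaps down flat over the lid's rim. Leave the kneecap inside and do not shift or topple the other models on the shelf.

Things in the scene. Friction and masses are not known exactly. Their poses are not given: they have to be found in the camera images.
- case: grey plastic case with an open top, fixed, holding the kneecap. 130 (its x) by 180 (its y) mm, walls 5 mm, rim 60 mm high, mouth 120 x 170 mm. Origin: centre of the underside; z up. A clip flap is hinged at the middle of each wall, 10 mm outside it and 68.5 mm above the origin, and swings inward over the mouth; hinge brackets reach 14 mm out from the walls and stand 73.5 mm high.
- lid: loose grey lid, lying right way up. Plate 130 (its x) x 180 (its y) x 6 mm; under it a lip 6 mm deep, 112 x 162 mm, that enters the mouth with 4 mm play each side, either way round; on top a grip ridge along its y, 70 long, 16 wide, 30 high. Origin: centre of the lip's underside; plate top at 12, ridge top at 42 mm. Seated: origin 54 mm above the case's. 150 to 300 g.
- flap_front (a joint): clip flap on the case's -x side: flat steel plate 74 mm wide, 42 mm from hinge to tip, 4 mm thick; horizontal hinge at x = -75 mm, z = 68.5 mm in the case's frame. 0: flat on the seated lid, tip to the middle (stop); 1.57: upright; 2.3: leaning outward (stop). Friction hinge: stays where left, moves with about 1 N at the tip. Starts at 0.95 to 2.0; below 1.4 it is in the lid's way.
- flap_far (a joint): clip flap on the case's +x side: flat steel plate 74 mm wide, 42 mm from hinge to tip, 4 mm thick; horizontal hinge at x = +75 mm, z = 68.5 mm in the case's frame. 0: flat on the seated lid, tip to the middle (stop); 1.57: upright; 2.3: leaning outward (stop). Friction hinge: stays where left, moves with about 1 N at the tip. Starts at 0.95 to 2.0; below 1.4 it is in the lid's way.
- flap_left (a joint): clip flap on the case's +y side: flat steel plate 60 mm wide, 42 mm from hinge to tip, 4 mm thick; horizontal hinge at y = +100 mm, z = 68.5 mm in the case's frame. 0: flat on the seated lid, tip to the middle (stop); 1.57: upright; 2.3: leaning outward (stop). Friction hinge: stays where left, moves with about 1 N at the tip. Starts at 1.65 to 2.0, out of the lid's way.
- flap_right (a joint): clip flap on the case's -y side: flat steel plate 60 mm wide, 42 mm from hinge to tip, 4 mm thick; horizontal hinge at y = -100 mm, z = 68.5 mm in the case's frame. 0: flat on the seated lid, tip to the middle (stop); 1.57: upright; 2.3: leaning outward (stop). Friction hinge: stays where left, moves with about 1 N at the tip. Starts at 1.65 to 2.0, out of the lid's way.
- kneecap: smooth ivory plastic kneecap model, 70 mm across, 28 mm high, loose on the case's foam bed (bed 13 mm above the case's origin). Origin: centre of its underside. It stays in the case.
- larynx: bystander: frosted resin larynx standing on a 52 mm round foot, 180 mm tall, nowhere wider than its foot, easily toppled. Origin: centre of the foot's underside.
- tongue: bystander: pink plastic tongue, 98 mm long (from -50 to +48 mm along its x), 48 mm wide, 36 mm high. Origin under its middle.
- vertebra: bystander: ivory plastic vertebra, 44 mm round body with processes, from -22 to +57 mm along its x, 52 mm wide, 32 mm high. Origin under the round body.
- pelvis: bystander: red-and-blue pelvis half on a 120 x 70 mm wooden foot, 130 mm tall. Origin: centre of the foot's underside.
- eyeball: bystander: eyeball model, 68 mm ball on a 68 mm round foot, 102 mm tall. Origin: centre of the foot's underside.
- kidney: bystander: red kidney model on a 60 x 80 mm wooden foot, 108 mm tall. Origin: centre of the foot's underside.
Mind the look-alikes: they are no part of the job. Leave any red or yellow look-alike of the lid alone.

How it is judged:
By the outcome, as a careful person would: the job done as asked, in the order asked, and still so for the second after the job is handed in, with the robot touching nothing.
It also fails if it takes over 69 s, if anything falls off the work surface, if the arm or the gripper's body presses on something with over 40 N, if the wrist force passes 120 N, or if a joint passes its speed limit or range.

## Robot

A 6-joint arm with a two-finger parallel gripper is mounted at the origin on the work surface. World frame = base frame: x ahead of the robot, y to its left, z up, the work surface at z = 0. Lengths are in m, angles in degrees, forces in N, time in s.
With the tool pointing down it reaches from about 0.4 to 0.825 m from the base axis. Payload 7 kg.
Tool frame: the origin (TCP) lies at the very end of the fingers, on their centre line; the grasp point (between the pads) lies 19 mm behind it (r.grasp_offset is the z of the grasp point in the tool frame, in m); z points along the fingers, y is the direction in which the jaws open and shut (so a half turn about z gives the same grasp; the last joint's range is limited). The gripper opens to 88 mm and grips with 3 to 60 N. Pads are 19 mm wide; open, the fingers measure 130 mm over their backs; the gripper's body (78 mm by 193 mm) begins 47 mm behind the grasp point.
Start: joints at [-55.628, 20.546, 0.682, 0, -70.136, -16.507], TCP at [0.207, -0.642, 0.227] pointing down, gripper open.
Joint ranges: [-176.03, 176.03], [-82.01, 121.73], [-58.28, 71.71], [-173.87, 95.51], [-174.79, -0.11], [-173.66, 173.66]. Speed limits (degrees/s): [136.94, 136.94, 172.46, 180, 180, 180].

## Interface

Orientations are given as [roll, pitch, yaw] about the fixed x, y, z axes, in that order (R = Rz(yaw) Ry(pitch) Rx(roll)).
In Python, from plant import r gives the robot as it stands.
- The arm moves only by the tool carry_out, never from a script. Its argument "plan" is a list of rows, each a list of 6 numbers: the shift along the world's x, y, z in m, then the turn, a rotation vector about the world's x, y, z in rad. In form: [[tx, ty, tz, wx, wy, wz], ...]. A call has 1 to 12 rows; each row shifts and turns the pose as measured when the row begins; what a row does not reach is not made up. A row lasts 1/12 s, in which the tool goes at most 41.7 mm and 7.16 degrees, less where a joint would pass 70% of its speed; a pose out of reach is approached as far as the arm can. A call with a gripper value outside its range is refused whole. "fingers" is the closure, from -1 (fully open) to 1 (shut), set as the call begins (left out, the last holds). The fingers move at their own pace and stop on an object; "force" is the grip in N (left out, the last holds). Time passes only in rows, so rows that do not move let the fingers close. It gives the time, the measured TCP pose, the force and the opening at its end, in the units of the state.
- r.get_state(): the state, without advancing time (a new reading comes with each control period).
- r.capture(name): name is "side" or "top"; returns the picture (480x640x3 uint8, red, green, blue); there is no depth.
- r.camera_model(name): a dict with "fov_y" (degrees; the focal length in pixels is half the picture's height over the tangent of half this angle, whatever the lens; pixels are square), "cx", "cy" (the principal point, pixels), "k1" (the pictures are not rectified: a ray, as slopes to the right and down, at radius r is drawn at 1 + k1 r^2 times it, then the intrinsics apply), "R" (3x3) and "t" (3): a world point X has camera coordinates R X + t. Camera axes: x right, y down, z forward; pixel columns grow to the right and rows downward; lengths in m; the calibration is good to about 2 mm. A picture is of the moment at which its call begins. camera_model takes no time and is no camera call.
- r.close_job(): hands the job in, once; it reports no verdict.
The state is a dict: "time_s": time; "joints": joint angles; "qd": joint speeds; "joint_torque": joint torques, N m; "tcp_pos": TCP position; "eef_rot": TCP orientation; "contact_force": force on the tool from outside, world axes, zero at the start; "moment": the same for the moment, N m; "gripper_width": finger opening in m.
Only numpy, scipy, OpenCV 4.12 (cv2) and the standard library are available. Lean on these libraries where they do the work, as an engineer would, in place of code of your own. Each camera call takes 0.05 s, during which the arm holds its last target.

## Working session

There is one attempt and no reset: what is moved stays moved. The work goes in short steps, Python scripts to look and compute and a tool call to move; the robot and the scene stay as the last step left them, time stands still between calls to the robot, and variables do not carry over. Pictures are saved under pics/ and viewed, and the job is handed in when it is done.

Besides the shell and the picture viewer there is one more tool, called as name(argument=value, ...), one argument or row to a line, values as JSON. carry_out: Moves the arm, as the interface text tells. Its arguments: {"type":"object","properties":{"plan":{"type":"array"},"fingers":{"type":"number"},"force":{"type":"number"}},"required":["plan"]}

```bash
ls; mkdir -p pics; python3 - <<'E'
from plant import r
import cv2,numpy as np
print(r.get_state()); print(r.grasp_offset)
for n in("side","top"):
    im=r.capture(n); cv2.imwrite(f"pics/{n}0.png",im[:,:,::-1]); print(n,r.camera_model(n))
E
```

```text
pics
{'time_s': 0.0, 'joints': array([-5.56289926e+01,  2.05897608e+01,  6.32816451e-01, -1.84680885e-02,
       -7.01360692e+01, -1.65083666e+01]), 'qd': array([-0.05474771, -0.00108501, -0.04703891, -0.02815277, -0.02384274,
       -0.01171136]), 'joint_torque': array([ 1.33079542e-03, -5.82723355e+01,  2.93060428e+01,  6.99736252e+00,
        6.99873941e-03, -1.46209027e-04]), 'tcp_pos': array([ 0.20687318, -0.64199582,  0.22563951]), 'eef_rot': array([ 1.79905887e+02, -9.78706956e-03, -1.62143640e+02]), 'contact_force': array([-0.01498908, -0.67400812, -0.39942933]), 'moment': array([-0.04154173, -0.02296829,  0.03468488]), 'gripper_width': 0.0874592500722662}
-0.0188
side {'fov_y': 47.34585055832095, 'cx': 320.79766617685914, 'cy': 243.56986233181803, 'k1': -0.02778176194661241, 'R': array([[-0.99101679, -0.13369525,  0.00336289],
       [-0.07673477,  0.54784271, -0.8330547 ],
       [ 0.10953313, -0.82582924, -0.5531804 ]]), 't': array([0.53692544, 0.10204993, 1.38880369])}
top {'fov_y': 49.263739265722094, 'cx': 320.75569494287544, 'cy': 233.32139419186146, 'k1': -0.12475653916785044, 'R': array([[ 0.02040794, -0.99978916, -0.00226945],
       [-0.99562457, -0.02011579, -0.09125275],
       [ 0.09118786,  0.0041218 , -0.99582518]]), 't': array([0.00649636, 0.54792941, 1.45906613])}
```

View pics/side0.png

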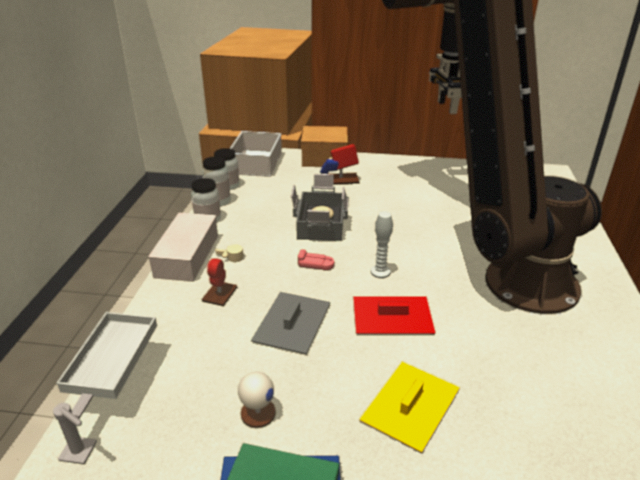

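View pics/top0.png

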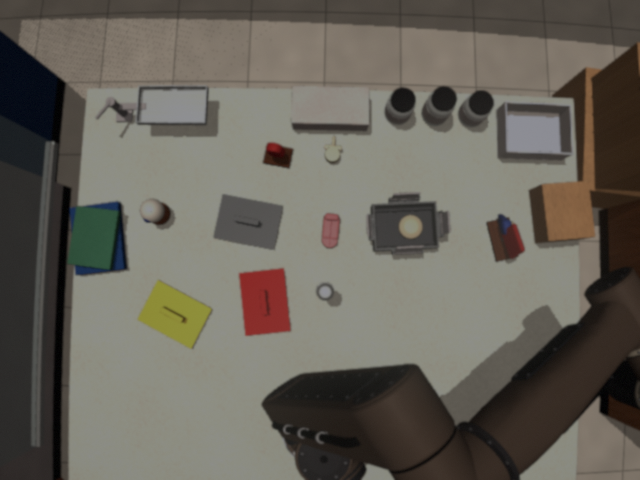

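In the top view, the lid candidates are grey at (248,222), red at (265,300) and yellow at (175,313); the trays at (172,105) and (535,130) are not lids. I choose the grey one, which appears at (292,322) in the side view. The case is at (405,226) top and (322,215) side. Next come close crops.

```bash
cat > h.py <<'E'
import cv2,numpy as np
from plant import r
def K(n):
    m=r.camera_model(n); f=240/np.tan(np.radians(m['fov_y']/2))
    return np.array([[f,0,m['cx']],[0,f,m['cy']],[0,0,1]]),m
def proj(n,P):
    k,m=K(n); C=np.asarray(P,float).reshape(-1,3)@np.array(m['R']).T+m['t']
    s=C[:,:2]/C[:,2:]; q=(s**2).sum(1,keepdims=True); s=s*(1+m['k1']*q)
    return s@k[:2,:2].T+k[:2,2]
def back(n,uv,z):
    k,m=K(n); d=(np.asarray(uv,float)-k[:2,2])/k[0,0]; s=d.copy()
    for _ in range(20): s=d/(1+m['k1']*(s@s))
    R=np.array(m['R']); o=-R.T@m['t']; v=R.T@np.array([s[0],s[1],1]); return o+v*(z-o[2])/v[2]
def crop(n,im,u0,v0,w,h,s,name,draw=[]):
    c=cv2.resize(im[v0:v0+h,u0:u0+w,::-1].copy(),None,fx=s,fy=s,interpolation=cv2.INTER_CUBIC)
    for P,col in draw:
        p=((proj(n,P)-[u0,v0]+.5)*s).astype(int)
        cv2.polylines(c,[p.reshape(-1,1,2)],False,col,1,cv2.LINE_AA)
    cv2.imwrite(name,c)
E
python3 - <<'E'
from h import *
t=cv2.imread('pics/top0.png')[:,:,::-1]; s=cv2.imread('pics/side0.png')[:,:,::-1]
crop('top',t,200,180,100,80,8,'pics/c1.png'); crop('top',t,355,180,105,80,7,'pics/c2.png')
crop('side',s,280,165,80,80,7,'pics/c3.png'); crop('side',s,245,280,95,80,7,'pics/c4.png')
for n,uv,z in [('top',(248,222),.012),('side',(292,322),.012),('top',(405,226),.06),('side',(322,215),.06)]: print(back(n,uv,z))
E
```

```text
[0.57732523 0.2274095  0.012     ]
[0.57584631 0.23914191 0.012     ]
[ 0.56965019 -0.21625715  0.06      ]
[ 0.5607378  -0.16443427  0.06      ]
```

View pics/c1.png

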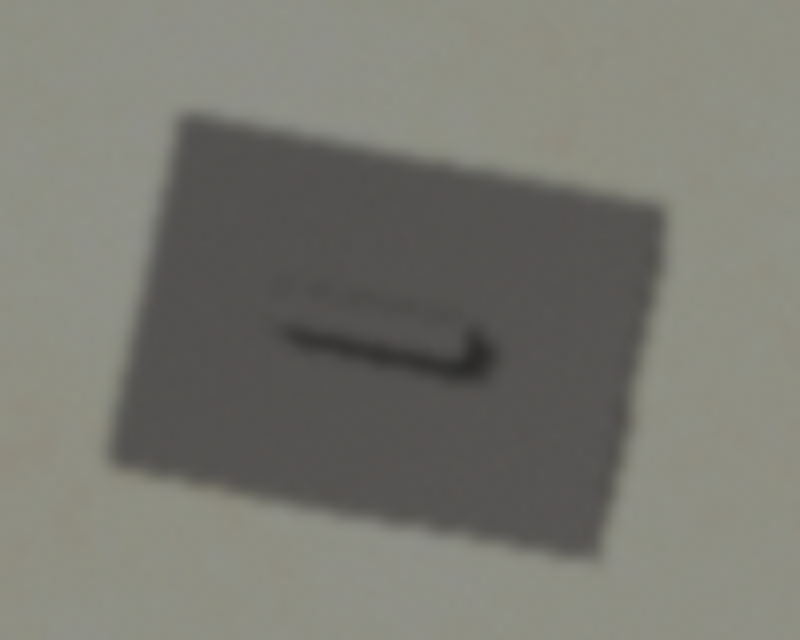

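View pics/c2.png

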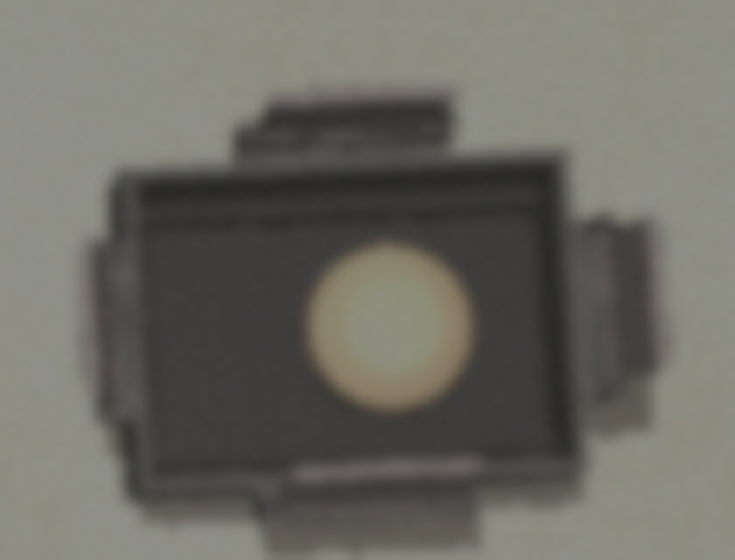

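View pics/c3.png

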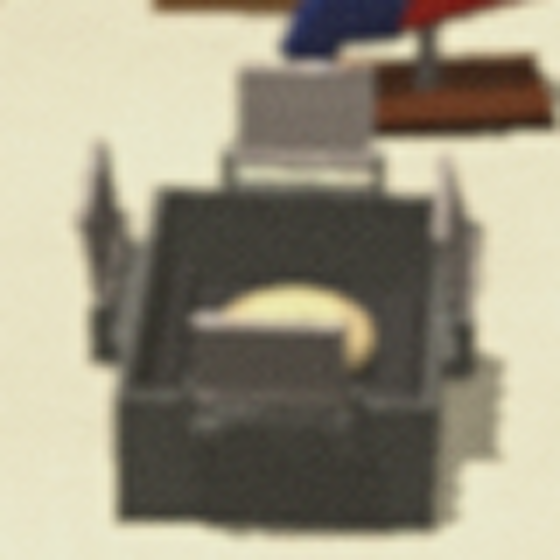

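View pics/c4.png

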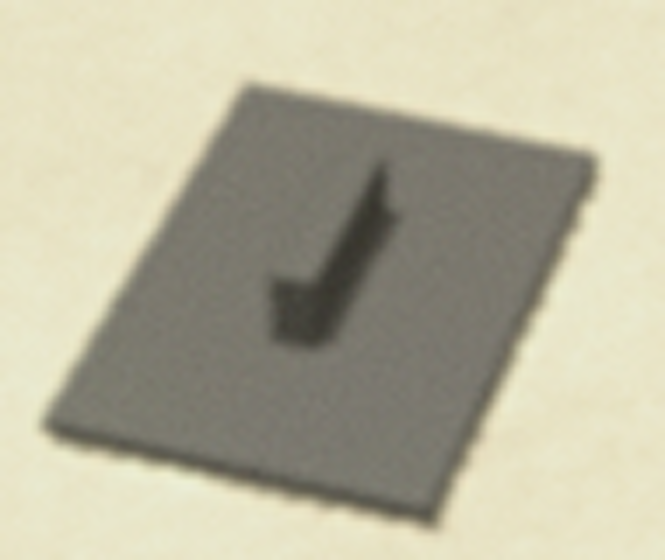

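```bash
cat > fit.py <<'E'
from h import *
from scipy.optimize import least_squares
def T(p,P):
    c,s=np.cos(p[2]),np.sin(p[2]); P=np.asarray(P,float)
    return np.c_[p[0]+c*P[:,0]-s*P[:,1],p[1]+s*P[:,0]+c*P[:,1],P[:,2]]
def fit(obs,p0):
    def res(p):
        return np.concatenate([(proj(n,T(p,[P]))[0]-uv) for n,P,uv in obs])
    o=least_squares(res,p0,loss='soft_l1'); return o.x,o.fun.reshape(-1,2)
def box(x,y,z): return [[-x,-y,z],[x,-y,z],[x,y,z],[-x,y,z],[-x,-y,z]]
E
cat > a.py <<'E'
from fit import *
g=lambda x,y,u,v,s:np.array([u+x/s-.5,v+y/s-.5])
# lid
top=[(182,113),(665,205),(600,558),(110,465)]  # +x+y, +x-y, -x-y, -x+y
L=[(.065,.09),(.065,-.09),(-.065,-.09),(-.065,.09)]
obs=[('top',(*a,.012),g(*q,200,180,8)) for a,q in zip(L,top)]
sd=[(42,428),(250,83),(597,155),(437,515)] # +x+y, +x-y,-x-y,-x+y
obs2=[('side',(*a,.012),g(*q,245,280,7)) for a,q in zip(L,sd)]
for o in (obs,obs2,obs+obs2):
    p,e=fit(o,[.577,.227,-.1]); print('lid',p[:2],np.degrees(p[2]),np.abs(e).max())
pl=p
top=[(118,175),(567,152),(582,488),(135,497)]
o1=[('top',(*a,.06),g(*q,355,180,7)) for a,q in zip(L,top)]
sd=[(120,395),(158,190),(440,197),(440,400)]
o2=[('side',(*a,.06),g(*q,280,165,7)) for a,q in zip(L,sd)]+[('side',(.065,.09,0),g(118,518,280,165,7)),('side',(-.065,.09,0),g(440,525,280,165,7))]
for o in (o1,o2,o1+o2):
    p,e=fit(o,[.57,-.21,0]); print('case',p[:2],np.degrees(p[2]),np.abs(e).round(1).tolist())
t=cv2.imread('pics/top0.png')[:,:,::-1]; s=cv2.imread('pics/side0.png')[:,:,::-1]
R=(0,0,255);G=(0,255,0)
dl=[(T(pl,box(.065,.09,.012)),R),(T(pl,box(.008,.035,.042)),G)]
dc=[(T(p,box(.065,.09,.06)),R),(T(p,box(.06,.085,.06)),G),(T(p,box(.065,.09,0)),R)]
crop('top',t,200,180,100,80,5,'pics/1.png',dl); crop('top',t,355,180,105,80,5,'pics/2.png',dc)
crop('side',s,280,165,80,80,5,'pics/3.png',dc); crop('side',s,245,280,80,80,5,'pics/4.png',dl)
i=[cv2.imread(f'pics/{k}.png') for k in (1,2,4,3)]
W=np.zeros((800,1025,3),np.uint8);W[:400,:500]=i[0];W[:400,500:1025]=i[1];W[400:,:400]=i[2];W[400:,500:900]=i[3]
cv2.imwrite('pics/ov1.png',cv2.resize(W,(768,600)))
np.save('poses.npy',[pl,p])
E
python3 a.py
```

```text
lid [0.57936751 0.22739281] -9.449068621132614 0.3920398957055795
lid [0.57633546 0.23290797] -9.423887269076124 0.740475463521534
lid [0.57788771 0.22938475] -9.373121890195677 1.321878848371341
case [ 0.56889754 -0.21545679] 3.172899830755155 [[0.1, 0.3], [0.1, 0.9], [0.3, 0.8], [0.3, 0.3]]
case [ 0.57136823 -0.21822279] 5.20867797789545 [[0.5, 0.1], [1.2, 1.2], [1.0, 1.3], [0.4, 0.4], [0.2, 0.4], [0.1, 0.6]]
case [ 0.56957662 -0.21598834] 3.9011299826470465 [[0.0, 0.1], [0.2, 0.2], [0.8, 1.5], [0.2, 0.4], [0.7, 0.1], [0.0, 1.1], [2.2, 0.6], [0.2, 1.1], [0.0, 0.5], [0.3, 1.3]]
```

View pics/ov1.png

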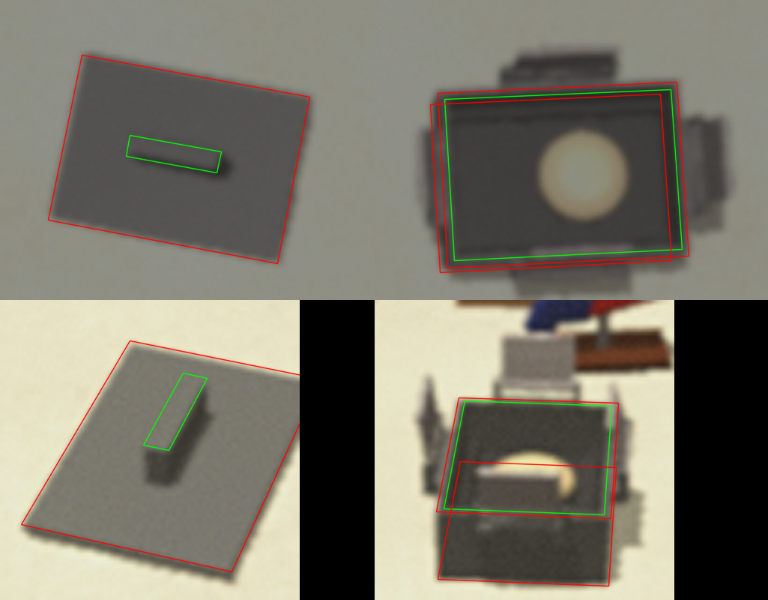

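```bash
cat > flaps.py <<'E'
from fit import *
F=dict(front=(-1,0,.075,.037),far=(1,0,.075,.037),left=(0,1,.1,.03),right=(0,-1,.1,.03))
def tip(nm,a,d=.042,off=0):
    ax,ay,h,w=F[nm]; r=h-d*np.cos(a); z=.0685+d*np.sin(a)
    return [[ax*r-ay*k*w,ay*r+ax*k*w,z] for k in(-1,1)]
def quad(nm,a):
    b=tip(nm,a,0); t=tip(nm,a); return [b[0],b[1],t[1],t[0],b[0]]
E
python3 - <<'E'
from flaps import *
p=np.load('poses.npy')[1]; p[2]=np.radians(3.6)
g=lambda x,y,u,v,s:np.array([u+x/s-.5,v+y/s-.5])
O={'front':[('top',387,466)],'far':[('top',362,96)],'right':[('side',310,69),('top',657,290)],'left':[('side',267,320),('top',90,320)]}
O['front'].append(('side',446,163));O['far'].append(('side',98,145))
for nm,l in O.items():
    for n,x,y in l:
        uv=g(x,y,*((355,180,7) if n=='top' else (280,165,7)))
        A=np.arange(.8,2.31,.01); 
        if nm in('front','far') and n=='side': q=[proj(n,T(p,tip(nm,a)))[1 if nm=='front' else 0] for a in A]; q2=[proj(n,T(p,tip(nm,a)))[0 if nm=='front' else 1] for a in A]
        else: q=q2=[proj(n,T(p,tip(nm,a))).mean(0) for a in A]
        for Q in(q,q2):
            e=np.linalg.norm(np.array(Q)-uv,axis=1); print(nm,n,A[e.argmin()].round(2),e.min().round(2))
E
```

```text
front top 1.19 0.87
front top 1.19 0.87
front side 1.2 1.69
front side 1.39 10.12
far top 1.79 0.28
far top 1.79 0.28
far side 1.82 1.33
far side 1.6 10.5
right side 1.67 0.04
right side 1.67 0.04
right top 1.83 1.5
right top 1.83 1.5
left side 1.83 0.88
left side 1.83 0.88
left top 1.79 0.6
left top 1.79 0.6
```

```bash
python3 - <<'E'
from h import *
for nm,t,s in [('larynx foot',None,(381,272)),('larynx top z.18',(325,291),(384,217)),('pelvis foot',(506,240),(345,179)),('tongue',(331,230),(316,261)),('vert',(333,155),(233,252)),('kidney foot',(278,156),(219,293)),('eyeball top',(154,210),None)]:
    for n,uv in(('top',t),('side',s)):
        if uv: print(nm,n,*[back(n,uv,z)[:2].round(3) for z in(0,.02,.1,.18)])
E
```

```text
larynx foot side [0.383 0.003] [0.383 0.03 ] [0.383 0.139] [0.384 0.248]
larynx top z.18 top [0.385 0.002] [0.385 0.002] [0.387 0.003] [0.388 0.003]
larynx top z.18 side [ 0.386 -0.28 ] [ 0.386 -0.246] [ 0.386 -0.11 ] [0.386 0.025]
pelvis foot top [ 0.541 -0.524] [ 0.54  -0.517] [ 0.533 -0.489] [ 0.526 -0.46 ]
pelvis foot side [ 0.528 -0.516] [ 0.525 -0.476] [ 0.511 -0.319] [ 0.498 -0.161]
tongue top [ 0.56  -0.012] [ 0.558 -0.011] [ 0.55 -0.01] [ 0.542 -0.009]
tongue side [ 0.558 -0.023] [0.554 0.005] [0.538 0.116] [0.522 0.228]
vert top [ 0.781 -0.013] [ 0.776 -0.013] [ 0.757 -0.012] [ 0.737 -0.01 ]
vert side [ 0.79  -0.033] [ 0.78  -0.005] [0.742 0.107] [0.705 0.219]
kidney foot top [0.775 0.148] [0.77  0.146] [0.751 0.139] [0.732 0.131]
kidney foot side [0.776 0.146] [0.767 0.17 ] [0.731 0.265] [0.694 0.361]
eyeball top top [0.609 0.509] [0.606 0.502] [0.596 0.476] [0.585 0.449]
```

carry_out(
  plan=[
    [0.025,0.032,0,0,0,-0.021],
    [0.025,0.032,0,0,0,-0.021],
    [0.025,0.032,0,0,0,-0.021],
    [0.025,0.032,0,0,0,-0.021],
    [0.025,0.032,0,0,0,-0.021],
    [0.025,0.032,0,0,0,-0.021],
    [0.025,0.032,0,0,0,-0.021],
    [0.025,0.032,0,0,0,-0.021],
    [0.025,0.032,0,0,0,-0.021],
    [0.025,0.032,0,0,0,-0.021],
    [0.025,0.032,0,0,0,-0.021],
    [0.025,0.032,0,0,0,-0.021],
  ],
  fingers=1,
  force=20,
)

```text
time_s: 1.1
tcp_pos: [0.5048, -0.2475, 0.2194]
eef_rot: [179.5, -0.3, -178.0]
contact_force: [0.4, 0.1, 0.9]
gripper_width: 0.0131
```

carry_out(
  plan=[
    [0.018,0.016,-0.01,0,0,0.03],
    [0.018,0.014,-0.02,0,0,0],
    [0,0,-0.035,0,0,0],
    [0,0,-0.035,0,0,0],
    [0,0,-0.02,0,0,0],
    [0,0,-0.01,0,0,0],
    [0,0,0,0,0,0],
  ],
)

```text
time_s: 1.68
tcp_pos: [0.5474, -0.2066, 0.0843]
eef_rot: [179.5, -0.1, -175.6]
contact_force: [-0.8, 0.0, 0.5]
gripper_width: 0.0006
```

carry_out(
  plan=[
    [-0.01,-0.002,0.001,0,0,0],
    [-0.01,-0.002,0.001,0,0,0],
    [-0.01,-0.001,0,0,0,0],
    [-0.01,-0.001,0,0,0,0],
    [-0.008,-0.001,0,0,0,0],
    [-0.004,0,0,0,0,0],
    [0,0,0,0,0,0],
  ],
)

```text
time_s: 2.27
tcp_pos: [0.4928, -0.2149, 0.0908]
eef_rot: [179.6, 0.4, -175.6]
contact_force: [-0.3, 0.5, 0.7]
gripper_width: 0.0005
```

```bash
python3 - <<'E'
from h import *
im=r.capture('side'); crop('side',im,260,120,110,125,5,'pics/b1.png'); print(r.get_state()['tcp_pos'],r.get_state()['contact_force'])
E
```

```text
[ 0.4930026  -0.21493315  0.09085948] [-0.16600305  0.54919133  0.81330724]
```

View pics/b1.png

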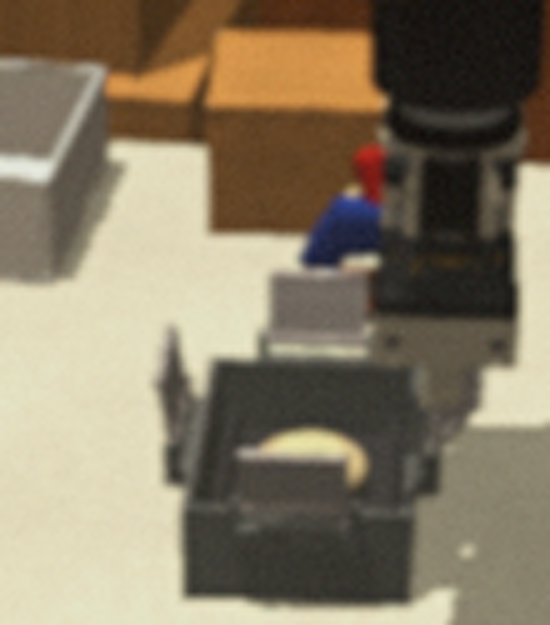

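Side view: the front flap (crop 460,395) now leans outward past upright, and nothing overhangs the mouth. Next, the lid.

carry_out(
  plan=[
    [0.008,0,0.03,0,0,0],
    [0.005,0.005,0.04,0,0,0],
    [0.005,0.02,0.035,0,0,0.05],
    [0.005,0.035,0.015,0,0,0.115],
    [0.007,0.04,0,0,0,0.115],
    [0.007,0.04,0,0,0,0.115],
    [0.007,0.04,0,0,0,0.115],
    [0.007,0.04,0,0,0,0.115],
    [0.007,0.04,0,0,0,0.115],
    [0.007,0.04,0,0,0,0.115],
    [0.007,0.04,0,0,0,0.115],
    [0.007,0.04,0,0,0,0.115],
  ],
  fingers=-1,
)

```text
time_s: 3.32
tcp_pos: [0.5662, 0.1712, 0.2197]
eef_rot: [179.7, -0.1, -111.4]
contact_force: [0.5, -0.2, 0.4]
gripper_width: 0.0749
```

carry_out(
  plan=[
    [0.006,0.03,-0.01,0,0,0.1],
    [0.004,0.018,-0.03,0,0,0.09],
    [0,0.004,-0.04,0,0,0],
    [0,0,-0.03,0,0,0],
    [0,0,-0.01,0,0,0],
    [0,0,0,0,0,0],
  ],
)

```text
time_s: 3.82
tcp_pos: [0.5773, 0.2358, 0.0968]
eef_rot: [179.9, -0.0, -98.9]
contact_force: [-0.2, 0.3, -0.6]
gripper_width: 0.0875
```

```bash
python3 - <<'E'
from h import *
im=r.capture('side'); crop('side',im,235,220,120,150,4,'pics/b2.png'); print(r.get_state()['tcp_pos'],r.get_state()['eef_rot'])
E
```

```text
[0.57757784 0.23576981 0.09778184] [ 1.79937718e+02  1.07977383e-02 -9.89188949e+01]
```

View pics/b2.png

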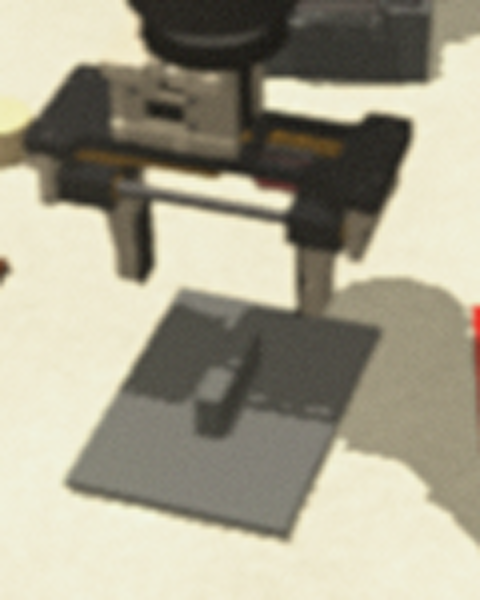

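The gripper straddles the ridge (crop 225,390), so I descend.

carry_out(
  plan=[
    [0,-0.002,-0.03,0,0,-0.005],
    [0,-0.002,-0.03,0,0,0],
    [0,0,-0.012,0,0,0],
    [0,0,-0.005,0,0,0],
    [0,0,0,0,0,0],
  ],
)

```text
time_s: 4.28
tcp_pos: [0.584, 0.2331, 0.0294]
eef_rot: [-179.4, 0.5, -99.3]
contact_force: [0.5, 0.3, -0.2]
gripper_width: 0.0878
```

carry_out(
  plan=[
    [-0.004,-0.002,-0.005,0,0,0],
    [-0.002,-0.001,-0.005,0,0,0],
    [0,0,0,0,0,0],
    [0,0,0,0,0,0],
  ],
)

```text
time_s: 4.62
tcp_pos: [0.5805, 0.2314, 0.0245]
eef_rot: [-179.1, 0.8, -99.3]
contact_force: [0.5, 0.2, 0.0]
gripper_width: 0.0873
```

```bash
cat >> h.py <<'E'
from scipy.spatial.transform import Rotation as Ro
def tilt(yaw):
    s=r.get_state(); R=Ro.from_euler('xyz',s['eef_rot'],degrees=True); D=Ro.from_euler('xyz',[180,0,yaw],degrees=True)
    return s['tcp_pos'].round(4),(D*R.inv()).as_rotvec().round(4)
E
python3 -c "
from h import *
print(tilt(-99.4),r.get_state()['eef_rot'])"
```

```text
(array([0.5805, 0.2314, 0.0245]), array([-0.0108,  0.0177, -0.002 ])) [-179.10248974    0.77534415  -99.27778046]
```

carry_out(
  plan=[
    [-0.002,-0.001,-0.006,-0.01,0.016,0],
    [-0.001,0,-0.003,-0.005,0.008,0],
    [0,0,0,0,0,0],
  ],
)

```text
time_s: 4.87
tcp_pos: [0.578, 0.231, 0.0168]
eef_rot: [179.7, -0.3, -99.3]
contact_force: [-0.4, -0.3, -0.0]
gripper_width: 0.0874
```

```bash
python3 -c "
from h import *
print(tilt(-99.4),r.get_state()['eef_rot'])"
```

```text
(array([0.578 , 0.231 , 0.0168]), array([ 0.0038, -0.0062, -0.0025])) [179.68481258  -0.27294097 -99.25421964]
```

carry_out(
  plan=[
    [0,0,0,0,0,0],
    [0,0,0,0,0,0],
    [0,0,0,0,0,0],
    [0,0,0,0,0,0],
    [0,0,0,0,0,0],
    [0,0,0,0,0,0],
    [0,0,0,0,0,0],
    [0,0,0,0,0,0],
    [0,0,0,0,0,0],
    [0,0,0,0,0,0],
    [0,0,0,0,0,0],
    [0,0,0,0,0,0],
  ],
  fingers=1,
  force=35,
)

```text
time_s: 5.87
tcp_pos: [0.5782, 0.2312, 0.0165]
eef_rot: [179.7, -0.3, -99.2]
contact_force: [0.6, 0.8, 0.6]
gripper_width: 0.0158
```

carry_out(
  plan=[
    [0,0,0.015,0.002,-0.003,0],
    [0,0,0.03,0.002,-0.003,0],
    [0,0,0.035,0,0,0],
    [0,0,0.035,0,0,0],
    [0,0,0.035,0,0,0],
    [0,0,0.035,0,0,0],
    [0,0,0.03,0,0,0],
    [0,0,0,0,0,0],
  ],
)

```text
time_s: 6.53
tcp_pos: [0.5706, 0.2262, 0.2337]
eef_rot: [179.2, -0.6, -99.4]
contact_force: [1.5, 0.0, -1.1]
gripper_width: 0.0159
```

```bash
python3 - <<'E'
from h import *
im=r.capture('side'); crop('side',im,220,100,160,150,4,'pics/b3.png'); print(tilt(-99.4),r.get_state()['eef_rot'],r.get_state()['contact_force'])
im=r.capture('top'); crop('top',im,180,120,200,140,4,'pics/b4.png')
E
```

```text
(array([0.5696, 0.226 , 0.2308]), array([ 0.0094, -0.0178,  0.0005])) [179.0812993   -0.69973567 -99.42278017] [ 0.01249944 -0.44535023 -2.98168296]
```

View pics/b3.png

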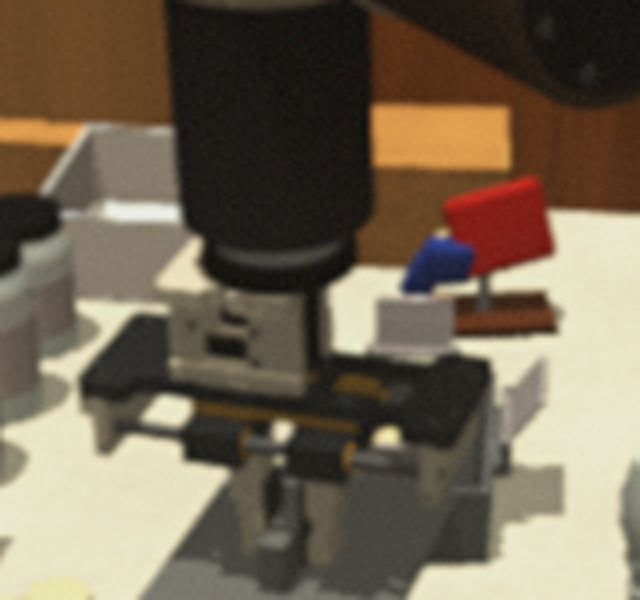

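View pics/b4.png

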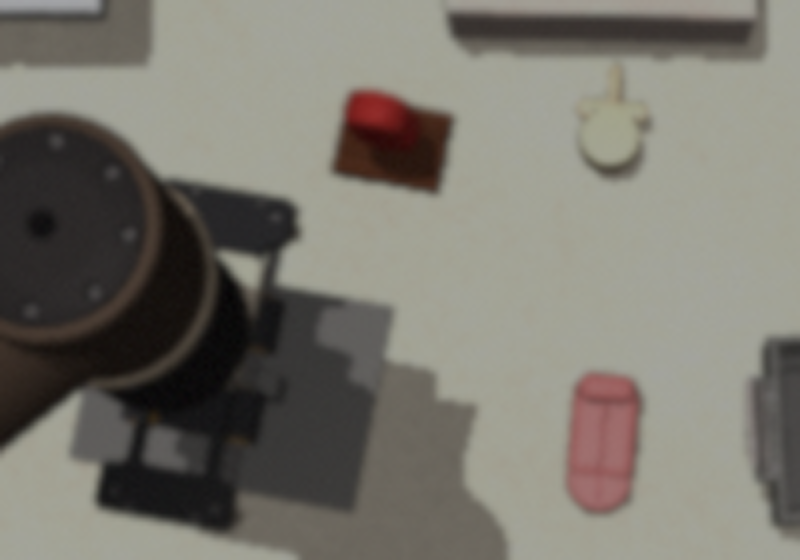

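```bash
python3 - <<'E'
from fit import *
g=lambda x,y:np.array([180+x/4-.5,120+y/4-.5])
obs=[('top',(.065,-.09,.226),g(393,308)),('top',(-.065,-.09,.226),g(355,510)),('top',(-.065,.09,.226),g(72,460))]
p,e=fit(obs,[.57,.226,-.16]); print(p[:2],np.degrees(p[2]),e)
s=r.get_state()['tcp_pos']; d=s[:2]-p[:2]; c,q=np.cos(p[2]),np.sin(p[2]); print('tcp in lid',c*d[0]+q*d[1],-q*d[0]+c*d[1])
g=lambda x,y:np.array([220+x/4-.5,100+y/4-.5])
for z in(.226,):
  print([back('side',g(*u),z) for u in((142,598),)])
E
```

```text
[0.57008072 0.2230473 ] -9.006571502870273 [[ 0.37108698 -0.69177229]
 [ 0.09479963  0.52368886]
 [-0.50363717  0.0897323 ]]
tcp in lid -0.0021365132988902563 0.002139189002021057
[array([0.64155249, 0.26740623, 0.226     ])]
```

```bash
cat > ref.py <<'E'
from fit import *
from scipy.ndimage import map_coordinates
def gm(f):
    im=cv2.imread(f,0).astype(float); im=cv2.GaussianBlur(im,(0,0),.7)
    return np.hypot(cv2.Sobel(im,cv2.CV_64F,1,0)/8,cv2.Sobel(im,cv2.CV_64F,0,1)/8)
def seg(a,b,n=60): t=np.linspace(0,1,n)[:,None]; return np.array(a)*(1-t)+np.array(b)*t
if __name__=='__main__':
    G={'top':gm('pics/top0.png'),'side':gm('pics/side0.png')}
    x,y=.065,.09; S={}
    z=.06
    outer=np.r_[seg((x,.05,z),(x,y,z)),seg((x,-.05,z),(x,-y,z)),seg((-x,.05,z),(-x,y,z)),seg((-x,-.05,z),(-x,-y,z)),seg((-x,y,z),(-.04,y,z)),seg((.04,y,z),(x,y,z)),seg((-x,-y,z),(-.04,-y,z)),seg((.04,-y,z),(x,-y,z))]
    S['top']=outer
    S['side']=np.r_[seg((-x,y,0),(x,y,0)),seg((x,y,0),(x,y,z)),seg((-x,y,0),(-x,y,z)),seg((-x,-y,z),(-.04,-y,z)),seg((.04,-y,z),(x,-y,z))]
    from scipy.optimize import differential_evolution
    def f(p,vs):
        return -sum(map_coordinates(G[v],proj(v,T(p,S[v]))[:,::-1].T,order=1).mean()/G[v].max() for v in vs)
    for vs in(['top'],['side'],['top','side']):
        o=differential_evolution(f,[(.555,.585),(-.23,-.20),(0,.12)],args=(vs,),seed=1); print(vs,o.x[:2],np.degrees(o.x[2]),o.fun)
E
python3 ref.py
```

```text
['top'] [ 0.56804406 -0.21193086] 3.9058802733157525 -0.49857285256693007
['side'] [ 0.57074261 -0.21390053] 4.5673096603540815 -0.589306779408044
['top', 'side'] [ 0.56878742 -0.21299745] 3.5263254316365025 -1.0727686042639373
```

carry_out(
  plan=[
    [0,-0.02,0.002,0.005,-0.009,0],
    [0,-0.035,0.002,0.005,-0.009,0.019],
    [0,-0.04,0,0,0,0.021],
    [0,-0.04,0,0,0,0.021],
    [0,-0.04,0,0,0,0.021],
    [0,-0.04,0,0,0,0.021],
    [0,-0.04,0,0,0,0.021],
    [0,-0.04,0,0,0,0.021],
    [0,-0.04,0,0,0,0.021],
    [0,-0.035,0,0,0,0.021],
    [0,-0.025,0,0,0,0.021],
    [0,-0.01,0,0,0,0.01],
  ],
)

```text
time passes only in moves, steps and waits
```

```bash
python3 -c "
from h import *
print(tilt(-86.3),r.get_state()['eef_rot'])"
```

```text
(array([0.5683, 0.2255, 0.2279]), array([ 0.0136, -0.0202,  0.2295])) [178.8858634   -0.83337914 -99.44335882]
```

That move did not run, since the pose is unchanged. I probably issued it alongside a script, so I'll send moves on their own.

carry_out(
  plan=[
    [0,-0.02,0.003,0.007,-0.01,0],
    [0,-0.035,0.003,0.007,-0.01,0.019],
    [0,-0.04,0,0,0,0.021],
    [0,-0.04,0,0,0,0.021],
    [0,-0.04,0,0,0,0.021],
    [0,-0.04,0,0,0,0.021],
    [0,-0.04,0,0,0,0.021],
    [0,-0.04,0,0,0,0.021],
    [0,-0.04,0,0,0,0.021],
    [0,-0.035,0,0,0,0.021],
    [0,-0.025,0,0,0,0.021],
    [0,-0.01,0,0,0,0.01],
  ],
)

```text
time_s: 7.63
tcp_pos: [0.5493, -0.1932, 0.2037]
eef_rot: [177.4, -0.1, -86.1]
contact_force: [0.9, 0.7, -2.8]
gripper_width: 0.0156
```

```bash
python3 -c "
from h import *
print(tilt(-86.3),r.get_state()['eef_rot'])"
```

```text
(array([ 0.5493, -0.1932,  0.2037]), array([ 0.004 , -0.045 , -0.0033])) [ 1.77412442e+02 -5.83900531e-02 -8.61123835e+01]
```

carry_out(
  plan=[
    [0.01,-0.01,0,0.002,-0.022,-0.002],
    [0.008,-0.006,-0.01,0.002,-0.02,0],
    [0.003,-0.003,-0.015,0,-0.005,0],
    [0,0,0,0,0,0],
    [0,0,0,0,0,0],
  ],
)

```text
time_s: 8.05
tcp_pos: [0.5676, -0.2158, 0.1679]
eef_rot: [179.6, 0.2, -86.6]
contact_force: [0.7, -1.3, -2.5]
gripper_width: 0.0161
```

```bash
python3 - <<'E'
from h import *
print(tilt(-86.3),r.get_state()['eef_rot'])
im=r.capture('side'); cv2.imwrite('pics/s5.png',im[:,:,::-1]); crop('side',im,270,120,110,125,5,'pics/b5.png')
im=r.capture('top'); cv2.imwrite('pics/t5.png',im[:,:,::-1]); crop('top',im,320,150,170,130,4,'pics/b6.png')
E
```

```text
(array([ 0.5676, -0.2158,  0.1679]), array([-0.0033, -0.0069,  0.0061])) [179.61466298   0.21296589 -86.64898807]
```

View pics/b5.png

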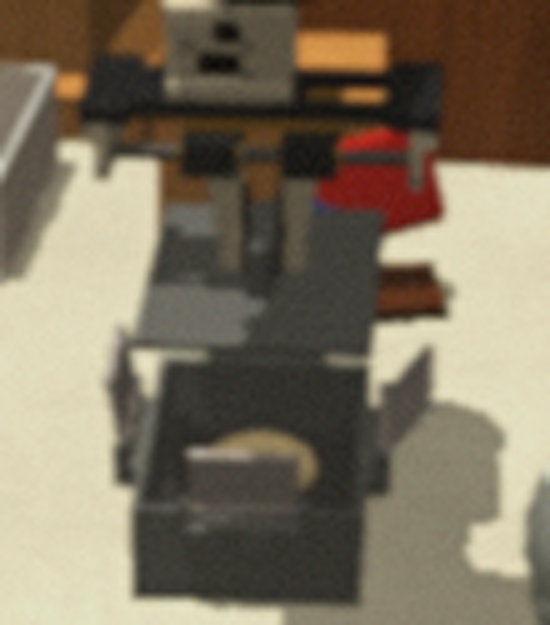

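View pics/b6.png

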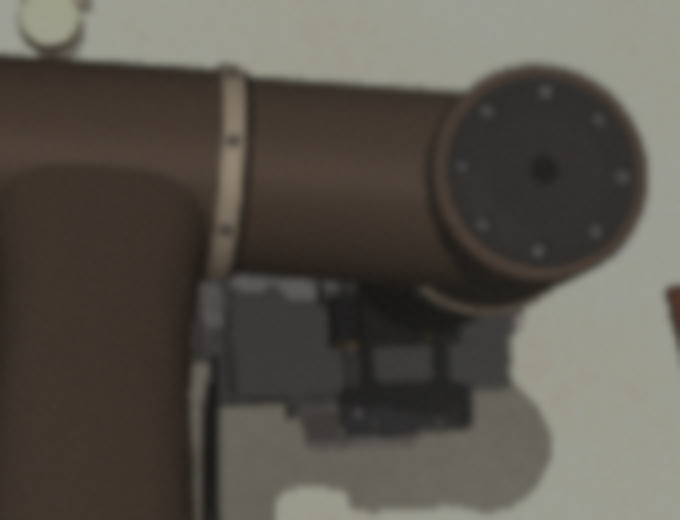

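```bash
python3 - <<'E'
from fit import *
g=lambda x,y:np.array([270+x/5-.5,120+y/5-.5])
z=.163
L=[((.065,.09,z),(135,346)),((-.065,.09,z),(372,356)),((-.065,-.09,z),(384,210)),((.065,-.09,z),(166,207))]
p,e=fit([('side',a,g(*b)) for a,b in L],[.57,-.21,.06]); print('lid side',p[:2],np.degrees(p[2]),e.round(2).tolist())
C=[((.065,.09,0),(134,597)),((-.065,.09,0),(359,603)),((-.065,.09,.06),(362,511)),((.065,.09,.06),(137,500)),((.065,-.09,.06),(163,357)),((-.065,-.09,.06),(367,362))]
p,e=fit([('side',a,g(*b)) for a,b in C],[.57,-.21,.06]); print('case side',p[:2],np.degrees(p[2]),e.round(2).tolist())
g=lambda x,y:np.array([320+x/4-.5,150+y/4-.5])
for a in((513,388),(513,318),(228,404),(400,392)): print('top',back('top',g(*a),z))
q=lambda a,p:T(p,[a])[0]
for P in([.5676,-.2178,np.radians(3.4)],):
    print(q((-.065,-.09,z),P))
E
```

```text
lid side [ 0.56640268 -0.21196985] 3.719384029570559 [[-0.58, 0.19], [0.6, -0.08], [0.22, 0.26], [-0.25, -0.58]]
case side [ 0.57143043 -0.2190442 ] 4.370198772851304 [[-0.12, -0.37], [0.49, 0.0], [0.42, 0.34], [-1.18, 1.0], [-0.74, -0.76], [0.89, -0.48]]
top [ 0.50750585 -0.31158249  0.163     ]
top [ 0.55293844 -0.31164391  0.163     ]
top [ 0.49368108 -0.12688565  0.163     ]
top [ 0.50353436 -0.23791386  0.163     ]
[ 0.50805198 -0.3114965   0.163     ]
```

```bash
python3 - <<'E'
from ref import *
from scipy.optimize import differential_evolution
G={'top':gm('pics/top0.png'),'side':gm('pics/side0.png'),'s5':gm('pics/s5.png')}
x,y=.065,.09; z=.06
ot=np.r_[seg((x,.05,z),(x,y,z)),seg((x,-.05,z),(x,-y,z)),seg((-x,.05,z),(-x,y,z)),seg((-x,-.05,z),(-x,-y,z)),seg((-x,y,z),(-.04,y,z)),seg((.04,y,z),(x,y,z)),seg((-x,-y,z),(-.04,-y,z)),seg((.04,-y,z),(x,-y,z))]
rim=np.r_[seg((-x,-y,z),(-.04,-y,z)),seg((.04,-y,z),(x,-y,z))]
base=seg((-x,y,0),(x,y,0)); ver=np.r_[seg((x,y,0),(x,y,z)),seg((-x,y,0),(-x,y,z))]
side=np.r_[base,ver,rim]
sets={'top':[('top','top',ot)],'side':[('side','side',side)],'s5':[('s5','side',side)],'all':[('top','top',ot),('side','side',side),('s5','side',side)],'base/ver':[('side','side',np.r_[base,ver]),('s5','side',np.r_[base,ver])],'rim/ver':[('side','side',np.r_[rim,ver])]}
def f(p,S):
    return -sum(map_coordinates(G[i],proj(v,T(p,P)+[0,0,p[3]])[:,::-1].T,order=1).mean()/G[i].max() for i,v,P in S)
for k,S in sets.items():
  for zr in((0,1e-6),(-.01,.01)):
    o=differential_evolution(f,[(.555,.585),(-.23,-.20),(0.03,.1),zr],args=(S,),seed=1,maxiter=60,popsize=10); print(k,o.x.round(4),np.degrees(o.x[2]).round(2),round(o.fun,3))
E
```

```text
top [ 0.568  -0.2119  0.0682  0.    ] 3.91 -0.499
top [ 0.567  -0.2108  0.0639  0.01  ] 3.66 -0.522
side [ 0.5707 -0.2139  0.0797  0.    ] 4.57 -0.589Traceback (most recent call last):
  File "<stdin>", line 14, in <module>
    return fun(*args, **kwargs)
    ret = solver.solve()
    next(self)
    ~~~~^^^^^^
    energy = self.func(parameters)
    return self.f(x, *self.args)
           ~~~~~~^^^^^^^^^^^^^^^
  File "<stdin>", line 11, in f
  File "<stdin>", line 11, in <genexpr>
  File "h.py", line 7, in proj
    k,m=K(n); C=np.asarray(P,float).reshape(-1,3)@np.array(m['R']).T+m['t']
        ~^^^
  File "h.py", line 4, in K
    m=r.camera_model(n); f=240/np.tan(np.radians(m['fov_y']/2))
ValueError: time passes only in moves, steps and waits
```

```bash
python3 - <<'E'
from plant import r
import pickle; pickle.dump({n:r.camera_model(n) for n in('top','side')},open('cam.pkl','wb')); print(r.get_state()['time_s'])
E
sed -i "s/m=r.camera_model(n); f=/m=CAM[n]; f=/; s/^def K/import pickle\nCAM=pickle.load(open('cam.pkl','rb'))\ndef K/" h.py
python3 - <<'E'
from fit import *
t=cv2.imread('pics/top0.png')[:,:,::-1]
t=np.clip(t.astype(float)*1.6,0,255).astype(np.uint8)
p=[.5695,-.2145,np.radians(3.7)]
crop('top',t,360,190,90,68,8,'pics/ov2.png',[(T(p,box(.065,.09,.06)),(0,0,255)),(T(p,box(.06,.085,.06)),(0,255,0)),(T(p,box(.06,.085,.013)),(255,255,0))])
E
```

```text
8.15
```

View pics/ov2.png

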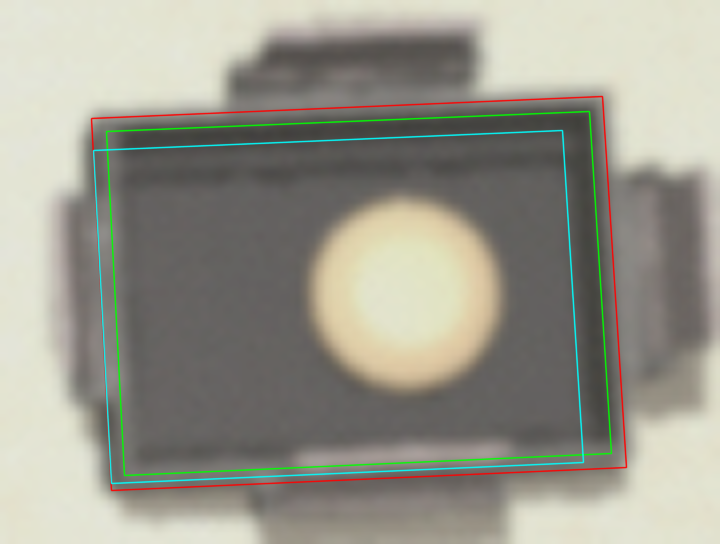

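carry_out(
  plan=[
    [0.001,0.001,-0.02,-0.001,-0.004,0.004],
    [0.001,0.001,-0.03,-0.001,-0.002,0.002],
    [0,0,-0.02,0,0,0],
    [0,0,-0.005,0,0,0],
    [0,0,0,0,0,0],
  ],
)

```text
time_s: 8.57
tcp_pos: [0.5733, -0.211, 0.0965]
eef_rot: [-179.5, -0.0, -86.0]
contact_force: [-0.3, -0.7, -1.5]
gripper_width: 0.016
```

```bash
python3 - <<'E'
from h import *
print(tilt(-86.3),r.get_state()['eef_rot'],r.get_state()['contact_force'])
E
```

```text
(array([ 0.5733, -0.211 ,  0.0965]), array([ 0.0002,  0.0084, -0.0051])) [-1.79521570e+02 -4.51490084e-02 -8.60071399e+01] [-0.27166937 -0.70911766 -1.52900196]
```

carry_out(
  plan=[
    [-0.003,-0.002,-0.005,0,0.007,-0.004],
    [-0.001,0,-0.005,0,0.002,0],
    [0,0,-0.002,0,0,0],
    [0,0,0,0,0,0],
  ],
)

```text
time_s: 8.9
tcp_pos: [0.5716, -0.2128, 0.0879]
eef_rot: [-179.8, -0.1, -86.2]
contact_force: [0.3, 0.4, -3.3]
gripper_width: 0.0156
```

```bash
python3 - <<'E'
from h import *
print(tilt(-86.3),r.get_state()['eef_rot'],r.get_state()['contact_force'])
im=r.capture('side'); crop('side',im,270,130,100,120,5,'pics/b7.png')
E
```

```text
(array([ 0.5716, -0.2128,  0.0879]), array([ 0.0013,  0.0037, -0.0026])) [-1.79790846e+02 -8.93699326e-02 -8.61506475e+01] [ 0.33329566  0.43875117 -3.29152334]
```

View pics/b7.png

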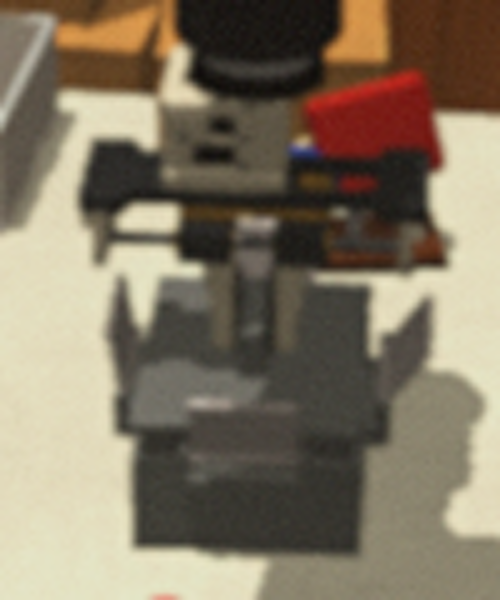

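```bash
python3 - <<'E'
from fit import *
g=lambda x,y:np.array([270+x/5-.5,130+y/5-.5])
z=.0879-.0047
L=[((.065,.09,z),(133,425)),((-.065,.09,z),(381,436)),((-.065,-.09,z),(369,287)),((.065,-.09,z),(160,280))]
p,e=fit([('side',a,g(*b)) for a,b in L],[.57,-.21,.06]); print('lid side',p[:2],np.degrees(p[2]),e.round(2).tolist())
C=[((.065,.09,0),(134,545)),((-.065,.09,0),(359,552)),((-.065,.09,.06),(363,462)),((.065,.09,.06),(137,452))]
p,e=fit([('side',a,g(*b)) for a,b in C],[.57,-.21,.06]); print('case side',p[:2],np.degrees(p[2]),e.round(2).tolist())
P=[.5695,-.2145,np.radians(3.7)]
for a in [(.065,.09,0),(-.065,.09,0),(.065,.09,.06),(-.065,.09,.06),(.065,.09,z),(-.065,.09,z)]: print((proj('side',T(P,[a]))[0]-[270,130]+.5)*5)
E
```

```text
lid side [ 0.56785421 -0.20826203] 5.731379886947307 [[0.77, 1.19], [-1.48, -0.05], [0.82, -0.79], [-0.43, -0.2]]
case side [ 0.5704832  -0.22055988] 3.7804618150344957 [[-0.0, -0.37], [0.54, 0.05], [0.27, -0.0], [-1.06, 0.22]]
[133.66770409 548.91681491]
[362.11230348 558.27933762]
[131.36098947 458.68569913]
[364.78349053 467.81741565]
[130.44407693 422.73854082]
[365.84604762 431.77269536]
```

```bash
timeout 300 python3 - <<'E'
from ref import *
from scipy.optimize import differential_evolution
G={'top':gm('pics/top0.png'),'side':gm('pics/side0.png'),'s5':gm('pics/s5.png')}
x,y=.065,.09; z=.06
ot=np.r_[seg((x,.05,z),(x,y,z)),seg((x,-.05,z),(x,-y,z)),seg((-x,.05,z),(-x,y,z)),seg((-x,-.05,z),(-x,-y,z)),seg((-x,y,z),(-.04,y,z)),seg((.04,y,z),(x,y,z)),seg((-x,-y,z),(-.04,-y,z)),seg((.04,-y,z),(x,-y,z))]
rim=np.r_[seg((-x,-y,z),(-.04,-y,z)),seg((.04,-y,z),(x,-y,z))]
base=seg((-x,y,0),(x,y,0)); ver=np.r_[seg((x,y,0),(x,y,z)),seg((-x,y,0),(-x,y,z))]
side=np.r_[base,ver,rim]
zl=.012
lid=np.r_[seg((-x,-y,zl),(-x,y,zl)),seg((-x,y,zl),(x,y,zl)),seg((x,y,zl),(x,-y,zl)),seg((x,-y,zl),(-x,-y,zl))]
C=[(.555,.585),(-.23,-.20),(0.03,.1)]; Lb=[(.565,.59),(.215,.245),(-.2,-.12)]
sets={'side':([('side','side',side)],C),'s5':([('s5','side',side)],C),'all':([('top','top',ot),('side','side',side),('s5','side',side)],C),'lid top':([('top','top',lid)],Lb),'lid side':([('side','side',lid)],Lb),'lid':([('top','top',lid),('side','side',lid)],Lb)}
def f(p,S):
    return -sum(map_coordinates(G[i],proj(v,T(p,P)+[0,0,p[3]])[:,::-1].T,order=1).mean()/G[i].max() for i,v,P in S)
for k,(S,B) in sets.items():
  for zr in((0,1e-6),(-.01,.01)):
    o=differential_evolution(f,B+[zr],args=(S,),seed=1,maxiter=50,popsize=8); print(k,o.x.round(4),np.degrees(o.x[2]).round(2),round(o.fun,3))
E
```

```text
side [ 0.5707 -0.2139  0.0796  0.    ] 4.56 -0.589
side [ 0.5736 -0.2294  0.0829 -0.01  ] 4.75 -0.597
s5 [ 0.5683 -0.2101  0.0569  0.    ] 3.26 -0.474
s5 [ 0.572  -0.2268  0.0689 -0.01  ] 3.95 -0.512
all [ 0.5688 -0.2121  0.061   0.    ] 3.49 -1.54
all [ 5.688e-01 -2.120e-01  6.100e-02  3.000e-04] 3.5 -1.54
lid top [ 0.5784  0.2272 -0.1733  0.    ] -9.93 -0.474
lid top [ 0.5774  0.2257 -0.1731  0.01  ] -9.92 -0.48
lid side [ 0.5761  0.2366 -0.17    0.    ] -9.74 -0.463
lid side [ 0.5744  0.245  -0.1698  0.0082] -9.73 -0.493
lid [ 0.5764  0.2287 -0.1678  0.    ] -9.62 -0.756
lid [ 0.5785  0.2285 -0.1711 -0.0076] -9.81 -0.876
```

carry_out(
  plan=[
    [-0.002,0.001,-0.003,0.001,0.003,-0.002],
    [-0.001,0,-0.003,0,0.001,0],
    [0,0,-0.002,0,0,0],
    [0,0,-0.002,0,0,0],
  ],
)

```text
time_s: 9.28
tcp_pos: [0.5697, -0.2121, 0.0795]
eef_rot: [-179.8, -0.1, -86.3]
contact_force: [-0.5, -0.6, -2.9]
gripper_width: 0.0156
```

```bash
python3 - <<'E'
from h import *
print(tilt(-86.4),r.get_state()['eef_rot'],r.get_state()['contact_force'],r.get_state()['moment'])
E
```

```text
(array([ 0.5697, -0.2121,  0.0795]), array([ 0.0008,  0.0035, -0.0021])) [-1.79804555e+02 -5.60922803e-02 -8.62776013e+01] [-0.49608915 -0.55829462 -2.89223467] [0.04654865 0.16984325 0.03155241]
```

carry_out(
  plan=[
    [0,0,-0.003,0,0.003,0],
    [0,0,-0.003,0,0,0],
    [0,0,-0.002,0,0,0],
  ],
)

```text
time_s: 9.53
tcp_pos: [0.5697, -0.2121, 0.0707]
eef_rot: [-180.0, -0.0, -86.3]
contact_force: [0.5, 1.1, -1.6]
gripper_width: 0.0161
```

carry_out(
  plan=[
    [0,0,-0.002,0,0,0],
    [0,0,-0.002,0,0,0],
    [0,0,0,0,0,0],
  ],
)

```text
time_s: 9.78
tcp_pos: [0.5698, -0.2121, 0.0712]
eef_rot: [-180.0, -0.1, -86.2]
contact_force: [0.2, 0.8, -1.5]
gripper_width: 0.0158
```

carry_out(
  plan=[
    [0,0,-0.003,0,0,0],
    [0,0,-0.003,0,0,0],
    [0,0,-0.003,0,0,0],
  ],
)

```text
time_s: 10.03
tcp_pos: [0.5705, -0.2122, 0.0703]
eef_rot: [-179.8, -0.3, -86.0]
contact_force: [-10.2, 6.0, 27.5]
gripper_width: 0.0155
```

```bash
python3 - <<'E'
from h import *
print(tilt(-86.4),r.get_state()['eef_rot'],r.get_state()['contact_force'],r.get_state()['moment'])
im=r.capture('side'); crop('side',im,270,130,100,120,5,'pics/b8.png')
E
```

```text
(array([ 0.5705, -0.2122,  0.0703]), array([ 0.0048,  0.0031, -0.0074])) [-179.8385571    -0.28870193  -85.97719852] [-10.23088431   6.04269727  27.54264589] [ 2.58078672  4.26008192 -0.22581289]
```

View pics/b8.png

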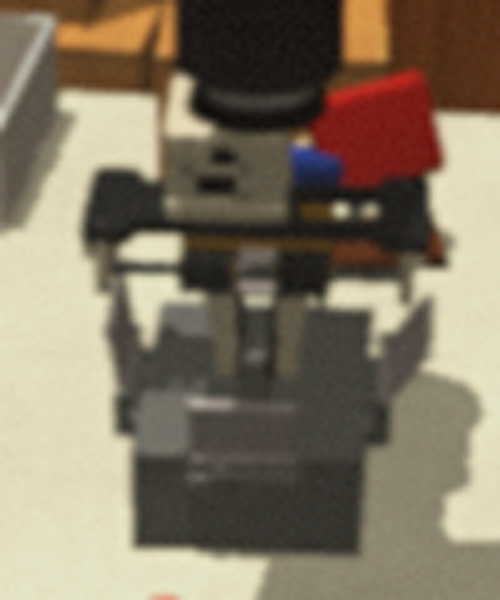

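Reaction of 27 N at TCP z 0.070 (expected seat 0.0707), and the side view shows the lid flush on the rim (crop 250,440). I relieve the load and release.

carry_out(
  plan=[
    [-0.001,0,0.002,0,0,0],
    [0,0,0,0,0,0],
    [0,0,0,0,0,0],
    [0,0,0,0,0,0],
    [0,0,0,0,0,0],
  ],
  fingers=0.2,
)

```text
time_s: 10.5
tcp_pos: [0.5714, -0.2125, 0.0739]
eef_rot: [-179.6, -0.4, -85.9]
contact_force: [0.4, -0.3, 0.4]
gripper_width: 0.0346
```

carry_out(
  plan=[
    [0,0,0.03,0,0,0],
    [0,0,0.035,-0.003,0.005,0],
    [0,0,0.03,-0.003,0.005,0],
    [-0.003,0.025,0.005,0,0,0],
    [-0.003,0.038,0,0,0,0],
    [-0.003,0.038,0,0,0,0],
    [-0.002,0.035,0,0,0,0],
    [0,0.005,0,0,0,0],
  ],
  fingers=1,
)

```text
time_s: 11.17
tcp_pos: [0.5584, -0.0697, 0.1735]
eef_rot: [179.5, -0.6, -86.4]
contact_force: [0.7, 0.2, -0.5]
gripper_width: 0.0005
```

```bash
python3 - <<'E'
from h import *
print(tilt(-86.4),r.get_state()['eef_rot'],r.get_state()['contact_force'])
im=r.capture('side'); crop('side',im,270,130,100,120,5,'pics/b9.png')
E
```

```text
(array([ 0.5584, -0.0697,  0.1735]), array([ 0.0116, -0.0088, -0.0002])) [179.45374875  -0.63216477 -86.38322174] [ 0.71904006  0.21224169 -0.46505822]
```

View pics/b9.png

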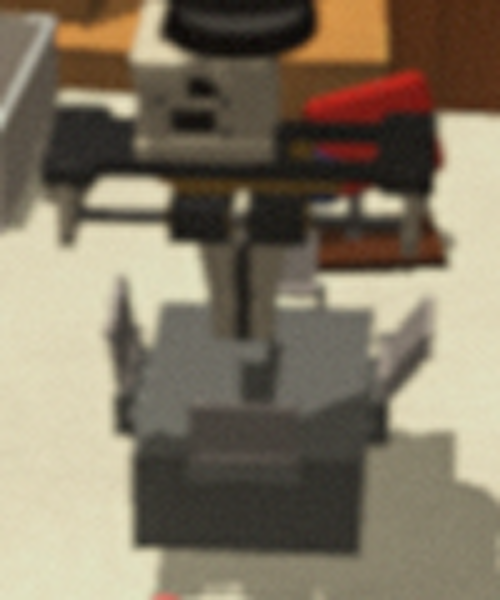

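The lid sits flat in the mouth. Now the left flap: descend outside it.

carry_out(
  plan=[
    [0,0,-0.025,0.006,-0.005,0],
    [0,0,-0.03,0.005,-0.004,0],
    [0,0,-0.02,0,0,0],
    [0,0,-0.004,0,0,0],
    [0,0,0,0,0,0],
  ],
)

```text
time_s: 11.63
tcp_pos: [0.5601, -0.0699, 0.0923]
eef_rot: [-179.8, -0.1, -86.1]
contact_force: [0.5, -0.4, 0.8]
gripper_width: 0.0004
```

carry_out(
  plan=[
    [0.001,-0.012,0,0,0,0],
    [0.001,-0.012,0,0,0,0],
    [0.001,-0.012,0,0,0,0],
    [0.001,-0.01,0,0,0,0],
    [0,-0.008,0,0,0,0],
    [0,-0.005,0,0,0,0],
    [0,0,0,0,0,0],
  ],
)

```text
time_s: 12.22
tcp_pos: [0.5667, -0.1364, 0.0963]
eef_rot: [-179.6, -0.1, -86.2]
contact_force: [-0.9, 1.6, 0.4]
gripper_width: 0.0007
```

```bash
python3 - <<'E'
from h import *
im=r.capture('side'); crop('side',im,270,130,100,120,5,'pics/b10.png')
E
```

```text
(no output)
```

View pics/b10.png

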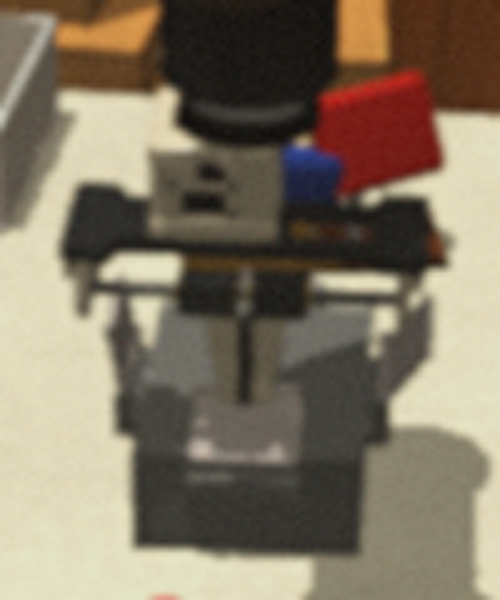

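carry_out(
  plan=[
    [0,0,-0.01,0,0,0],
    [0,0,-0.008,0,0,0],
    [0,0,-0.005,0,0,0],
    [0,0,-0.003,0,0,0],
    [0,0,-0.002,0,0,0],
  ],
)

```text
time_s: 12.68
tcp_pos: [0.5684, -0.1367, 0.0702]
eef_rot: [-179.3, -0.2, -86.0]
contact_force: [-15.2, 6.6, 48.3]
gripper_width: 0.0006
```

Left flap pressed flat at z 0.0702. The press was firmer than wanted, so I'll go gentler next time. Now the right flap.

carry_out(
  plan=[
    [0,0,0.02,0,0,0],
    [0,0,0.035,0,0.006,0],
    [0,0,0.035,0,0.006,0],
    [0.001,-0.02,0.005,0,0,0],
    [0.002,-0.036,0.002,0,0,0],
    [0.002,-0.04,0.002,0,0,0],
    [0.002,-0.04,0.002,0,0,0],
    [0.001,-0.04,0.002,0,0,0],
    [0,-0.03,0,0,0,0],
    [0,-0.008,0,0,0,0],
    [0,0,0,0,0,0],
  ],
)

```text
time_s: 13.6
tcp_pos: [0.5747, -0.354, 0.1738]
eef_rot: [179.6, -0.2, -85.3]
contact_force: [0.2, 0.3, -0.4]
gripper_width: 0.0004
```

```bash
python3 - <<'E'
from h import *
print(tilt(-86.4),r.get_state()['eef_rot'],r.get_state()['contact_force'])
im=r.capture('side'); crop('side',im,270,130,100,120,5,'pics/b11.png')
im=r.capture('top'); crop('top',im,340,170,130,100,6,'pics/b12.png')
E
```

```text
(array([ 0.5747, -0.354 ,  0.1738]), array([ 0.0033, -0.0065, -0.0184])) [ 1.79612675e+02 -1.59959984e-01 -8.53453176e+01] [ 0.21349386  0.26357547 -0.43327866]
```

View pics/b11.png

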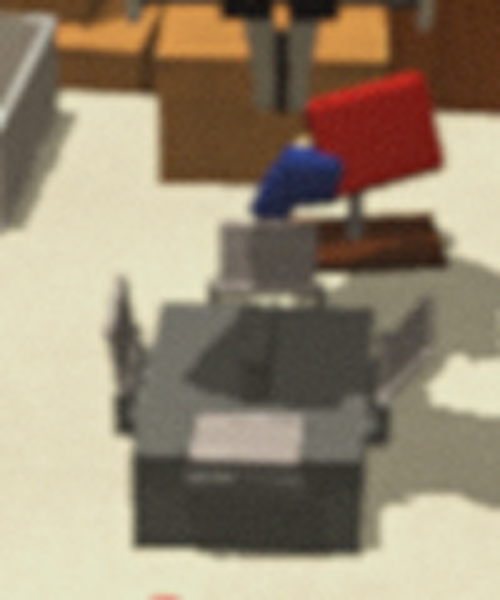

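View pics/b12.png

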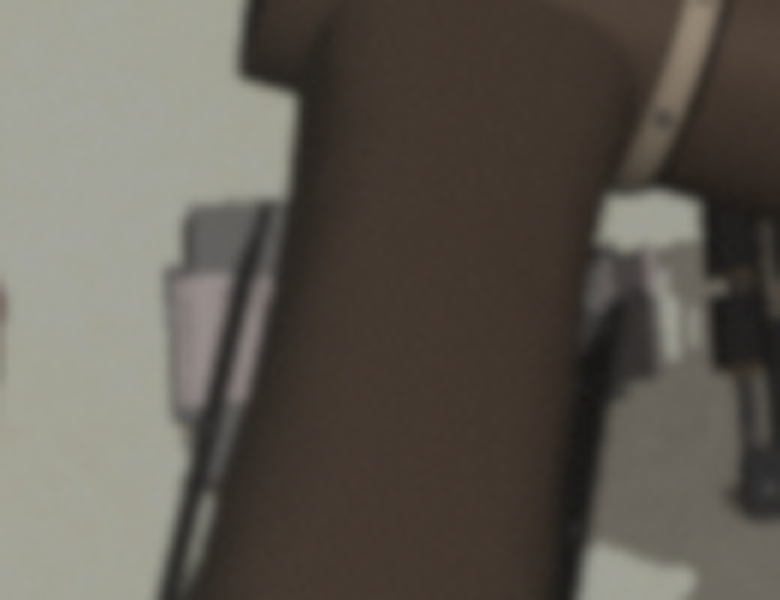

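The left flap lies flat (crop 245,437). I descend outside the right flap.

carry_out(
  plan=[
    [0,0,-0.025,0.002,-0.004,-0.01],
    [0,0,-0.03,0.001,-0.003,-0.008],
    [0,0,-0.02,0,0,0],
    [0,0,-0.004,0,0,0],
    [0,0,0,0,0,0],
  ],
)

```text
time_s: 14.12
tcp_pos: [0.5766, -0.3443, 0.0941]
eef_rot: [-179.8, -0.0, -85.9]
contact_force: [0.7, 0.6, 1.5]
gripper_width: 0.0006
```

carry_out(
  plan=[
    [0,0.01,0,0,0,0],
    [0,0.01,0,0,0,0],
    [-0.001,0.01,-0.001,0,0,0],
    [-0.001,0.009,-0.001,0,0,0],
    [0,0.006,0,0,0,0],
    [0,0,0,0,0,0],
  ],
)

```text
time_s: 14.62
tcp_pos: [0.5774, -0.2929, 0.0979]
eef_rot: [-179.4, -0.2, -85.7]
contact_force: [-0.3, 0.0, 0.2]
gripper_width: 0.0006
```

carry_out(
  plan=[
    [0,0,-0.01,0,0.003,0],
    [0,0,-0.008,0,0.003,0],
    [0,0,-0.004,0,0,0],
    [0,0,0,0,0,0],
  ],
)

```text
time_s: 14.95
tcp_pos: [0.5791, -0.2917, 0.0763]
eef_rot: [-179.6, -0.2, -85.6]
contact_force: [0.8, 0.8, 1.6]
gripper_width: 0.0005
```

carry_out(
  plan=[
    [-0.001,0,-0.003,0,0.002,0],
    [-0.001,0,-0.002,0,0.002,0],
    [0,0,-0.001,0,0,0],
  ],
)

```text
time_s: 15.2
tcp_pos: [0.5777, -0.2923, 0.0705]
eef_rot: [-179.8, -0.2, -85.6]
contact_force: [-5.7, 8.2, 20.7]
gripper_width: 0.0005
```

Right flap pressed flat (20 N at 0.0705). Next, outside the far flap.

carry_out(
  plan=[
    [0,0,0.025,0,0,0],
    [0,0,0.035,0,0.004,-0.006],
    [0,0,0.03,0,0.004,-0.006],
    [0.02,0.015,0.005,0,0,0],
    [0.028,0.022,0,0,0,0],
    [0.028,0.022,0,0,0,0],
    [0.028,0.02,0,0,0,0],
    [0.01,0.007,0,0,0,0],
    [0,0,0,0,0,0],
  ],
)

```text
time_s: 15.95
tcp_pos: [0.6907, -0.206, 0.1685]
eef_rot: [179.4, -0.1, -86.8]
contact_force: [-1.0, -0.3, -0.4]
gripper_width: 0.0004
```

```bash
python3 - <<'E'
from h import *
print(tilt(-86.4),r.get_state()['eef_rot'],r.get_state()['contact_force'])
im=r.capture('side'); crop('side',im,260,130,110,120,5,'pics/b13.png')
E
```

```text
(array([ 0.6907, -0.206 ,  0.1685]), array([ 0.0021, -0.0102,  0.0066])) [ 1.79409544e+02 -8.45465561e-02 -8.67790144e+01] [-0.99360673 -0.31474182 -0.39723338]
```

View pics/b13.png

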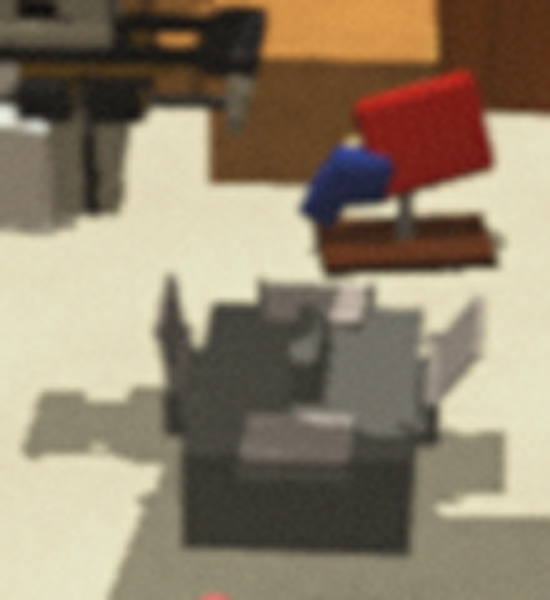

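Left (295,437) and right (315,302) are flat. I descend outside the far flap.

carry_out(
  plan=[
    [0,0,-0.025,0.001,-0.005,0.004],
    [0,0,-0.025,0.001,-0.003,0.002],
    [0,0,-0.018,0,0,0],
    [0,0,-0.004,0,0,0],
    [0,0,0,0,0,0],
  ],
)

```text
time_s: 16.42
tcp_pos: [0.6854, -0.2103, 0.0938]
eef_rot: [179.8, 0.0, -86.6]
contact_force: [-0.4, 0.1, 1.2]
gripper_width: 0.0003
```

carry_out(
  plan=[
    [-0.01,0,0,0,0,0],
    [-0.01,0,0,0,0,0],
    [-0.01,0,0,0,0,0],
    [-0.009,0,0,0,0,0],
    [-0.006,0,0,0,0,0],
    [0,0,0,0,0,0],
  ],
)

```text
time_s: 16.92
tcp_pos: [0.6379, -0.2133, 0.0986]
eef_rot: [-179.9, -0.1, -86.7]
contact_force: [-0.3, -0.3, 0.1]
gripper_width: 0.0007
```

```bash
python3 - <<'E'
from h import *
print(tilt(-86.4))
im=r.capture('side'); crop('side',im,260,130,110,120,5,'pics/b14.png')
E
```

```text
(array([ 0.6379, -0.2133,  0.0986]), array([0.0017, 0.0017, 0.0054]))
```

View pics/b14.png

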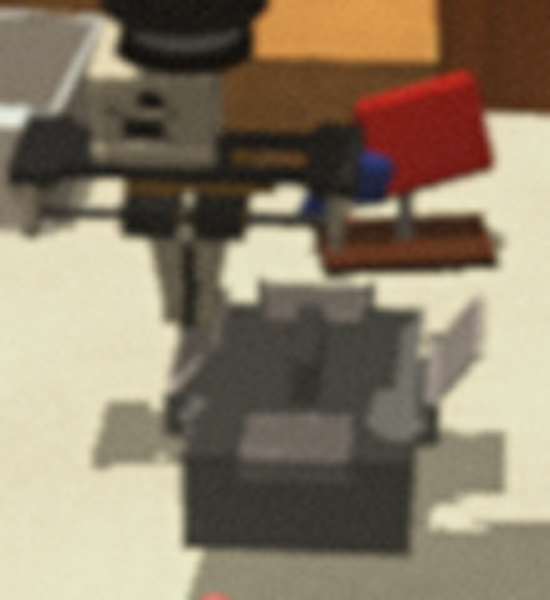

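The far flap leans inward at about 55° under the finger. I sweep further in and down.

carry_out(
  plan=[
    [-0.007,0,-0.005,0,0,0],
    [-0.007,0,-0.006,0,0,0],
    [-0.002,0,-0.006,0,0,0],
    [0,0,-0.004,0,0,0],
    [0,0,0,0,0,0],
  ],
)

```text
time_s: 17.38
tcp_pos: [0.6212, -0.2135, 0.0768]
eef_rot: [-179.8, -0.1, -86.7]
contact_force: [1.3, 0.2, 0.5]
gripper_width: 0.0005
```

carry_out(
  plan=[
    [0,0,-0.003,0,0.001,0.002],
    [0,0,-0.002,0,0.001,0],
    [0,0,-0.0015,0,0,0],
  ],
)

```text
time_s: 17.63
tcp_pos: [0.6209, -0.2136, 0.0703]
eef_rot: [179.9, -0.2, -86.5]
contact_force: [-9.1, 6.4, 26.9]
gripper_width: 0.0002
```

carry_out(
  plan=[
    [0,0,0.025,0,0,0],
    [0,0,0.035,0,0.002,0.002],
    [0,0,0.03,0,0.002,0.002],
    [-0.02,-0.001,0.005,0,0,0],
    [-0.036,-0.002,0,0,0,0],
    [-0.036,-0.002,0,0,0,0],
    [-0.036,-0.002,0,0,0,0],
    [-0.036,-0.001,0,0,0,0],
    [-0.025,0,0,0,0,0],
    [-0.005,0,0,0,0,0],
    [0,0,0,0,0,0],
  ],
)

```text
time_s: 18.55
tcp_pos: [0.4195, -0.2205, 0.165]
eef_rot: [179.4, -0.1, -86.2]
contact_force: [0.7, 0.3, -0.0]
gripper_width: 0.0004
```

```bash
python3 - <<'E'
from h import *
print(tilt(-86.4),r.get_state()['eef_rot'],r.get_state()['contact_force'])
im=r.capture('side'); crop('side',im,270,130,120,120,5,'pics/b15.png')
E
```

```text
(array([ 0.4195, -0.2205,  0.165 ]), array([ 0.0027, -0.0096, -0.004 ])) [ 1.79441450e+02 -1.18789588e-01 -8.61698889e+01] [ 0.70975187  0.28561729 -0.03089467]
```

View pics/b15.png

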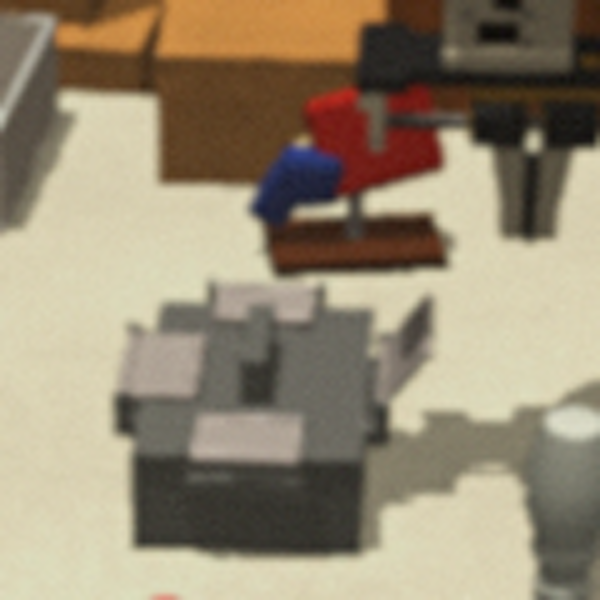

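Three flaps flat; the front flap still leans out (415,340). I descend outside it.

carry_out(
  plan=[
    [0,0,-0.025,0.001,-0.005,0],
    [0,0,-0.025,0.001,-0.004,0],
    [0,0,-0.015,0,0,0],
    [0,0,-0.004,0,0,0],
    [0,0,0,0,0,0],
  ],
)

```text
time_s: 19.02
tcp_pos: [0.4281, -0.2209, 0.095]
eef_rot: [-179.7, -0.2, -86.1]
contact_force: [0.7, 0.7, 0.1]
gripper_width: 0.0004
```

carry_out(
  plan=[
    [0.008,0,-0.003,0,0,0],
    [0.012,0.001,-0.002,0,0,0],
    [0.012,0.001,0,0,0,0],
    [0.012,0.001,0,0,0,0],
    [0.012,0.001,0,0,0,0],
    [0.01,0.001,0,0,0,0],
    [0.006,0,0,0,0,0],
    [0,0,0,0,0,0],
  ],
)

```text
time_s: 19.68
tcp_pos: [0.5121, -0.2157, 0.0924]
eef_rot: [-179.7, -0.3, -85.9]
contact_force: [-1.2, 0.3, 0.7]
gripper_width: 0.0001
```

```bash
python3 - <<'E'
from h import *
print(tilt(-86.4),r.get_state()['contact_force'])
im=r.capture('side'); crop('side',im,270,130,120,120,5,'pics/b16.png')
E
```

```text
(array([ 0.5121, -0.2157,  0.0924]), array([ 0.0042,  0.006 , -0.008 ])) [-1.24392567  0.33779642  0.73395363]
```

View pics/b16.png

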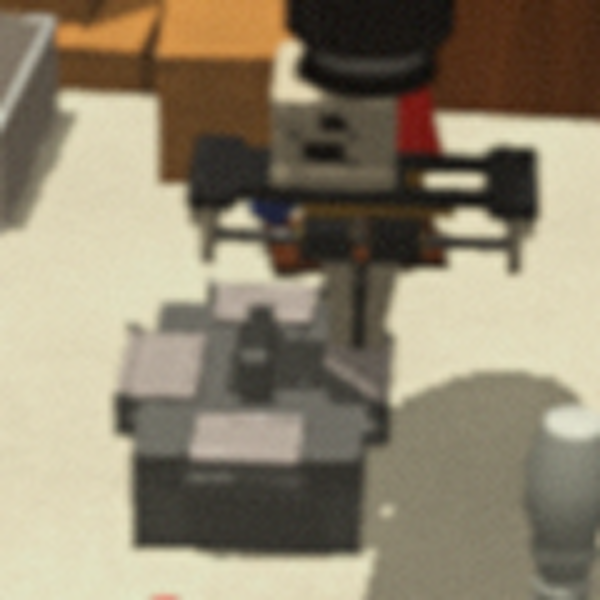

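carry_out(
  plan=[
    [0.004,0,-0.006,0.001,0.002,0],
    [0.002,0,-0.006,0.001,0.002,0],
    [0,0,-0.003,0,0,0],
    [0,0,0,0,0,0],
  ],
)

```text
time_s: 20.07
tcp_pos: [0.5195, -0.2157, 0.077]
eef_rot: [-179.7, -0.1, -85.9]
contact_force: [0.1, 0.4, 1.2]
gripper_width: 0.0001
```

carry_out(
  plan=[
    [0,0,-0.003,0,0.001,0],
    [0,0,-0.002,0,0.001,0],
    [0,0,-0.0015,0,0,0],
  ],
)

```text
time_s: 20.32
tcp_pos: [0.5201, -0.2159, 0.0706]
eef_rot: [-179.7, -0.2, -85.9]
contact_force: [-2.1, 2.9, 13.0]
gripper_width: 0.0006
```

carry_out(
  plan=[
    [0,0,0.02,0,0,0],
    [0,0,0.035,0,0,0],
    [0,0,0.038,0,0,0],
    [0,0,0.038,0,0,0],
    [-0.02,-0.03,0.02,0,0,0],
    [-0.02,-0.034,0,0,0,0],
    [-0.02,-0.035,0,0,0,0],
    [-0.02,-0.035,0,0,0,0],
    [-0.02,-0.035,0,0,0,0],
    [-0.02,-0.035,0,0,0,0],
    [-0.02,-0.035,0,0,0,0],
    [-0.02,-0.035,0,0,0,0],
  ],
)

```text
time_s: 21.32
tcp_pos: [0.3509, -0.4925, 0.2282]
eef_rot: [-179.9, -0.3, -85.3]
contact_force: [1.1, -1.0, 0.1]
gripper_width: 0.0004
```

```bash
python3 - <<'E'
from h import *
im=r.capture('side'); cv2.imwrite('pics/sF.png',im[:,:,::-1]); crop('side',im,280,165,80,80,7,'pics/b17.png')
im=r.capture('top'); cv2.imwrite('pics/tF.png',im[:,:,::-1]); crop('top',im,355,180,105,80,7,'pics/b18.png'); print(r.get_state()['tcp_pos'])
E
```

```text
[ 0.34886806 -0.49483205  0.22726683]
```

View pics/b17.png

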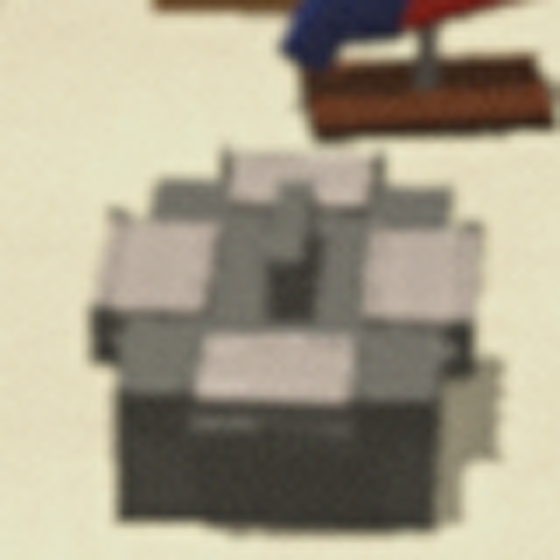

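View pics/b18.png

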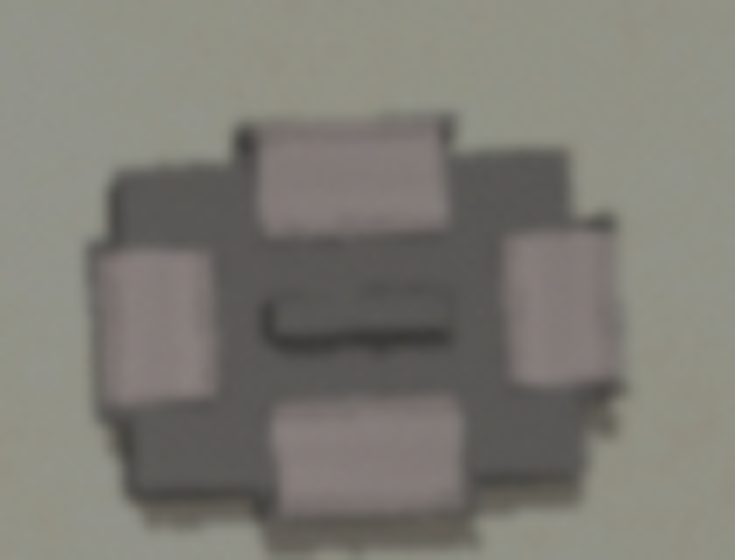

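View pics/tF.png

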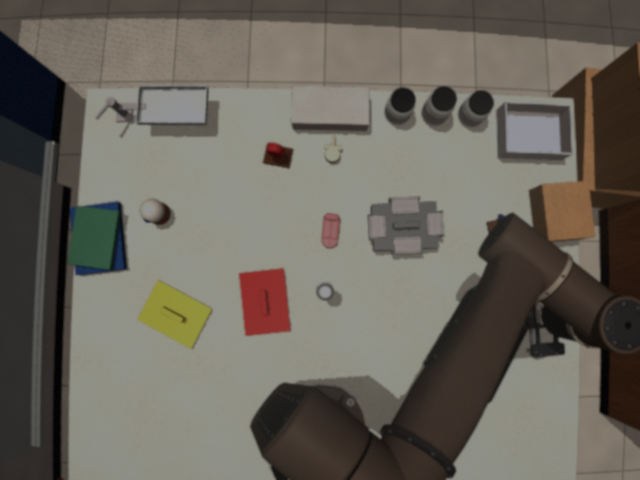

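View pics/sF.png

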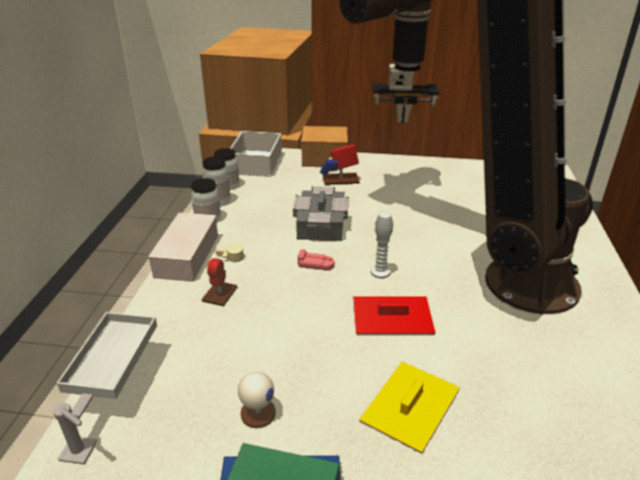

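Both views show the lid flush and all four flaps flat: top crop at (352,175), (367,455), (160,325) and (560,308). The bystanders and look-alikes are at their starting pixels. I let the arm settle, then hand in.

carry_out(
  plan=[
    [0,0,0,0,0,0],
    [0,0,0,0,0,0],
  ],
)

```text
time_s: 21.58
tcp_pos: [0.3467, -0.4957, 0.2261]
eef_rot: [180.0, -0.2, -85.8]
contact_force: [-0.4, -0.6, 0.3]
gripper_width: 0.0007
```

```bash
python3 -c "
from plant import r
a=r.get_state(); print(a['time_s'],a['contact_force'],abs(a['qd']).max()); print(r.close_job())"
```

```text
21.5833 [-0.41638794 -0.61455834  0.2642724 ] 0.5157189727528763
the job is handed in; nothing more can be done
None
```

The case is closed: the lid is seated and all four flaps are folded flat over it. I handed the job in at 21.6 s of the 69 s allowed, with no verdict reported.

I first swung the front flap outward, then set the grey lid into the mouth. It stopped at TCP z 0.070, against 0.0707 expected for a full seat. I then folded the left, right, far and front flaps down until each stopped at about 70.5 mm.

- **Final checks:** Both camera views show the lid flush and all four flaps flat. The bystanders and the red and yellow lids look unmoved, though the arm partly hid the pelvis in the top view. The kneecap was inside before closing and was never touched. The robot was clear of everything at hand-in.
- **Press force:** The fingertip press on the left flap read 48 N on the wrist sensor, well under the 120 N wrist limit. It is over the 40 N limit for the arm and gripper body. Only the fingertips were pressing, so I don't think that limit applies, but I can't rule it out. The other flaps took 13 to 27 N.
- **Camera disagreement:** The two cameras disagreed by up to about 8 mm on the case's position along y. I used a compromise between them, and the lid entered freely.
- **Rejected move:** One move call was refused because I sent it alongside a script. The arm did not move, and I repeated the call on its own.

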